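Hold the test kiln's lid open at 45 degrees

ROBOT

A 6-joint arm with a two-finger parallel gripper is mounted at the origin on the work surface. World frame = base frame: x ahead of the robot, y to its left, z up, the work surface at z = 0. Lengths are in mm, angles in degrees, forces in N, time in s.
With the tool pointing down it reaches from about 250 to 850 mm from the base axis. Payload 12.5 kg.
Tool frame: the origin (TCP) lies at the very end of the fingers, on their centre line; the grasp point (between the pads) lies 19 mm behind it (bot.tcp_to_grasp is the distance from the TCP to the grasp point, in mm); z points along the fingers, y is the line along which they close (so a half turn about z gives the same grasp; the last joint's range is limited). The gripper opens to 93 mm and grips with 3 to 60 N. Pads are 15 mm wide; open, the fingers measure 128 mm over their backs; the gripper's body (75 mm by 188 mm) begins 65 mm behind the grasp point.
Start: joints at [62.418, 20.094, 94.641, -0, 65.266, -4.847], TCP at [212.526, 507.264, 193.333] pointing down, gripper open.
Joint ranges: [-157.81, 157.81], [-45, 120.19], [0.68, 151.7], [-89.99, 269.99], [4.06, 180], [-164.3, 164.3]. Speed limits (degrees/s): [127.2, 127.2, 159.86, 180, 180, 180].

INTERFACE

Orientations are given as a 3x3 rotation matrix whose columns are the frame's x, y, z axes.
In Python, from workcell import bot, move_gripper, solver, sensors, cams, order gives the robot as it stands. Calls block until the motion is done:
- bot.move_to(position, orientation): joint-space move of the TCP to a pose.
- bot.move_straight(position, v=150, orientation=None, guard=None): straight line of the TCP; orientation=None keeps the orientation; v is the mean speed in mm/s. With guard (N) it stops when the force on the tool has changed by that much, and returns True; else False.
- bot.move_joints(angles): joint-space move.
- move_gripper(opening): opening from 0.0 (shut) to 1.0 (fully open); the grip force is fixed at half the most; returns when the fingers have stopped.
- bot.wait(seconds).
- solver.ik(position, orientation): joint angles nearest the present ones, or None.
- sensors.state(): the state.
- cams.snapshot(name): name is "scene" or "top" or "wrist"; returns (picture, depth): 400x640x3 uint8, blue, green, red; 400x640 float32, mm along the optical axis (not along the pixel's ray), 0 where there is no reading.
- cams.calibration(name): a dict with "mtx" (3x3 intrinsics, pixels), "eye" and "rotation" of the camera in the world. Camera axes: x right, y down, z forward; pixel columns grow to the right and rows downward; lengths in mm; the calibration is good to about 2 mm. A picture is of the moment at which its call begins: read the wrist's pose just before it. calibration takes no time and is no camera call; for the wrist camera it gives the pose at the moment of the call.
A pose or a line that the arm cannot do raises bot.Unreachable and nothing moves.
- order.finish_job(): hands the job in; it is judged then, once.
The state is a dict: "time": time; "joint_pos": joint angles; "qvel": joint speeds; "joint_efforts": joint torques, N m; "tcp_pos": TCP position; "orientation": TCP orientation; "wrist_force": force on the tool from outside, world axes, zero at the start; "ft_torque": the same for the moment, N m; "gripper_width": opening from 0.0 (shut) to 1.0 (fully open); "finger_force": force on a finger pad.
Only numpy, scipy, OpenCV 4.12 (cv2) and the standard library are available. Lean on these libraries where they do the work, as an engineer would, in place of code of your own. Each camera call takes 0.05 s, during which the arm holds its last target. There are 200 camera calls.

TASK

Open the little test kiln so that a colleague can reach the ware inside: draw the bolt at its front right back, sliding it until you feel it come up against its stop, then lift the lid by its wooden grip to 45 degrees and keep it there. The lid falls shut if let go, so finish while still holding it steady by the grip, with the bolt still drawn and the pots, jars and other loose things on the table left where they are.

Things in the scene. Friction and masses are not known exactly. Their poses are not given: they have to be found in the camera images.
- kiln: Benchtop test kiln, fixed: steel-clad firebrick box 210 (x) x 260 (y) mm, open rim 125 mm above the table, flat lid on it. Origin: on the table under the box's centre. Its -x side (front, facing the robot, yaw within 0.3 rad) has the lid's grip in the middle and the bolt towards +y; hinge on its +x side. In this frame, mm: shut grip centre (-147, 0, 145); bolt rod along y at x -121.5, z 146.
- lid (a joint): Lid angle in rad: 0 shut, grows as the front edge rises (45 degrees = 0.785), stop at 1.6. Firebrick slab 210 x 260 x 30 mm, 0.6 to 1.1 kg with the grip; nearly frictionless hinge, no stay: it falls shut from 45 degrees when let go. A lug on its front edge (kiln y 60 to 80 mm) is caught under the bolt's rod until the bolt is drawn.
- lid_hinge (a point): Middle of the lid's hinge line, at kiln (115, 0, 125) mm; the line runs along the kiln's y. Axes as the lid's.
- lid_grip (a point): The lid's grip (bar = lid_bar in the rules): dark-wood round bar, 22 mm diameter, 50 mm long along its y (the kiln's y), on one central 10 mm stem, 40 mm in front of the lid. Origin: bar's centre, 262 mm in front of and (lid shut) 20 mm above the hinge line. Pinched from above across its two flat ends (50 mm) it turns between the fingers as the lid rises, so the tool can stay pointing down.
- bolt (a joint): Bolt travel in m, towards the kiln's +y: 0 is fully shot, the stop is at 0.045; it starts between 0 and 0.012 and clears the lid's lug beyond 0.025. Friction about 2 N; it stays where it is left.
- bolt_knob (a point): Centre of the top of the bolt's upright steel knob: round post 16 mm diameter, 41 mm above the rod, top 192 mm above the table; pinch it from above or push it along the kiln's +y. With the bolt at 0 it is at kiln (-121.5, 145, 192) mm, 15 mm beyond the kiln's +y side and 27 mm clear of the bolt's fixed housing (top at 155 mm).
- beaker: Bystander, to be left alone: white glazed cup, 72 mm wide, 85 mm tall. Origin: centre of its underside.
- glaze_jar: Bystander, to be left alone: white lidded jar, 64 mm wide, 75 mm tall. Origin: centre of its underside.
- sponge: Bystander, to be left alone: block sponge 90 x 60 x 30 mm. Origin: centre of its underside.
- stain_tub: Bystander, to be left alone: small white lidded tub, 56 mm wide, 50 mm tall. Origin: centre of its underside.
- bisque_bowl: Bystander, to be left alone: terracotta bowl, 110 mm wide, 50 mm tall. Origin: centre of its underside.
- brush: Bystander, to be left alone: brush lying flat. Origin: centre of its underside.
- tub_lid: Bystander, to be left alone: white disc, 110 mm wide, 8 mm thick. Origin: centre of its underside.

How it is judged (in metres and radians):
On the way, in this order (a step that is already met when the one before it is completed fails the run):
1. the bolt is drawn right back to its stop while the lid is still shut (value of joint bolt above 0.04 m and value of joint lid below 0.05 rad), for 0.1 s.
2. the lid is held by its grip at 45 degrees (value of joint lid between 0.698 and 0.873 rad and contact force between the fingers and lid_bar above 1 N), for 0.3 s.
At the end, for the whole second after the job is handed in: The fingers still hold the lid's grip (contact over 1 N) with the lid steady at 45 degrees, give or take 5; the bolt is within 5 mm of its stop; no loose thing has been moved 30 mm or more (all of step 2 and velocity of joint lid between -0.1 and 0.1 rad/s and value of joint bolt above 0.04 m and distance of each of beaker, glaze_jar, sponge, stain_tub, bisque_bowl, brush, tub_lid from where it was at the start of the episode below 0.03 m); the arm keeps its last pose, push and grip.
It fails at once if a loose thing on the table is knocked away (moved over 40 mm) (distance of any of beaker, glaze_jar, sponge, stain_tub, bisque_bowl, brush, tub_lid from where it was at the start of the episode above 0.04 m).
It also fails if it takes over 45 s, if anything falls off the work surface, if the arm or the gripper's body presses on something with over 40 N, if the wrist force passes 120 N, or if a joint passes its speed limit or range.

## Working session

There is one attempt and no reset: what is moved stays moved. The work goes in short steps, each a Python script; the robot and the scene stay as the last script left them, time stands still between calls to the robot, and variables do not carry over. Pictures are saved under pics/ and viewed, at most 10 in all, crops included, and the job is handed in when it is done.

```bash
mkdir -p pics; python3 - <<'E'
from workcell import bot,sensors,cams
import cv2,numpy as np
for n in("scene","top"):
    p,d=cams.snapshot(n); cv2.imwrite(f"pics/{n}0.png",p); np.savez(f"{n}0.npz",p=p,d=d,**cams.calibration(n))
    print(n,cams.calibration(n))
s=sensors.state();print(s["time"],s["orientation"],s["wrist_force"],s["gripper_width"])
E
```

```text
scene {'mtx': array([[401.90767875,   0.        , 319.2072674 ],
       [  0.        , 401.90767875, 197.85063946],
       [  0.        ,   0.        ,   1.        ]]), 'eye': array([1142.47663151, -527.62732192, 1113.38729597]), 'rotation': array([[ 0.65899205,  0.5906075 , -0.4657384 ],
       [ 0.75213795, -0.51395766,  0.41247549],
       [ 0.0042413 , -0.62211759, -0.78291233]])}
top {'mtx': array([[371.91457092,   0.        , 320.96324425],
       [  0.        , 371.91457092, 198.77039064],
       [  0.        ,   0.        ,   1.        ]]), 'eye': array([ 406.07035786,   -9.17689026, 1207.86837598]), 'rotation': array([[-0.01042872, -0.9912028 ,  0.13194032],
       [-0.99992597,  0.00951022, -0.00758972],
       [ 0.00626817, -0.13200971, -0.99122861]])}
0.1 [[-9.22303543e-01  3.86465973e-01 -4.74950080e-04]
 [ 3.86466254e-01  9.22303112e-01 -8.97045029e-04]
 [ 9.13705573e-05 -1.01089999e-03 -9.99999485e-01]] [0.06720518 0.41153293 0.31747072] 1.0013244385003925
```

View pics/top0.png

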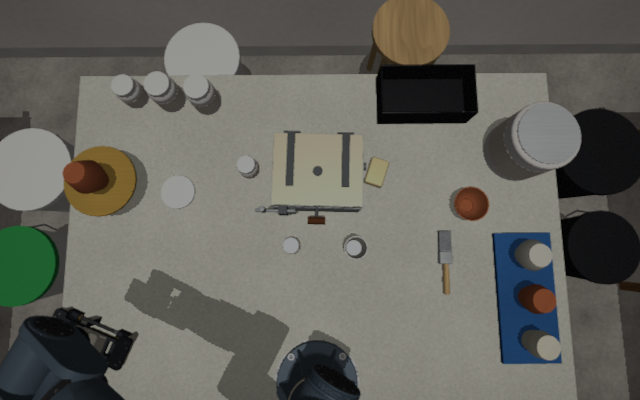

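View pics/scene0.png

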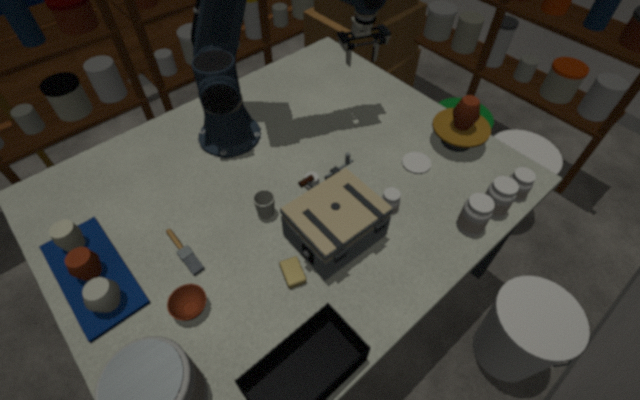

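The top view shows the kiln lid at about (318,170), the grip at (317,220), and the knob at about (260,210). The tub at (291,245) and the beaker at (354,246) stand in front of it, and the jar is at (247,166). The scene view agrees. Next I'll measure the lid and grip.

```bash
cat > h.py <<'E'
import numpy as np,cv2
def ray(c,uv,z):
    d=c["rotation"]@np.linalg.inv(c["mtx"])@np.array([uv[0],uv[1],1.]); e=c["eye"]
    return e+d*(z-e[2])/d[2]
def mask(p,lo,hi,roi):
    m=cv2.inRange(cv2.cvtColor(p,cv2.COLOR_BGR2HSV),lo,hi); k=np.zeros_like(m); x0,y0,x1,y1=roi; k[y0:y1,x0:x1]=255
    return m&k
def cloud(c):
    v,u=np.mgrid[:400,:640]; d=c["d"]
    P=np.stack([u*d,v*d,d],-1)@np.linalg.inv(c["mtx"]).T@c["rotation"].T+c["eye"]; P[d==0]=np.nan
    return P
E
python3 - <<'E'
from h import *
c=np.load("top0.npz"); P=cloud(c)
hsv=cv2.cvtColor(c["p"],cv2.COLOR_BGR2HSV)
print(hsv[150,310],hsv[220,312],hsv[220,340],P[150,310],P[220,312],P[220,340])
z=P[...,2]; m=((z>146)&(z<166)).astype(np.uint8); k=np.zeros_like(m);k[120:208,265:370]=1
m=cv2.morphologyEx(m&k,cv2.MORPH_OPEN,np.ones((5,5)))
cn=max(cv2.findContours(m,0,1)[0],key=cv2.contourArea)
w=np.array([ray(c,q[0],155)[:2] for q in cn],np.float32); print("lid",cv2.minAreaRect(w))
g=mask(c["p"],(0,90,20),(14,255,140),(300,210,335,230)); 
cg=max(cv2.findContours(g,0,1)[0],key=cv2.contourArea);r=cv2.minAreaRect(np.array([ray(c,q[0],152)[:2] for q in cg],np.float32));print("grip",r,cv2.contourArea(cg))
for n,z0,z1,roi in(("knob",170,200,(245,195,275,220)),("tub",35,60,(275,230,305,260)),("beaker",70,95,(335,225,375,265)),("jar",60,90,(230,150,262,182))):
    x0,y0,x1,y1=roi; Q=P[y0:y1,x0:x1].reshape(-1,3); Q=Q[(Q[:,2]>z0)&(Q[:,2]<z1)]; print(n,len(Q),Q.mean(0) if len(Q) else "",Q.min(0) if len(Q) else "",Q.max(0) if len(Q) else "")
cv2.imwrite("pics/crop.png",cv2.resize(c["p"][120:265,235:385],None,fx=4,fy=4,interpolation=cv2.INTER_CUBIC))
E
```

```text
[ 24  44 152] [ 11 170  66] [ 30  18 140] [689.69706237  13.14620692 154.27353932] [485.10721466   8.64713481 163.70548292] [496.49275966 -79.54207593   1.32590015]
lid ((633.22705078125, -5.2103118896484375), (262.9417724609375, 224.2050323486328), 88.56734466552734)
grip ((485.8899841308594, -2.509714126586914), (45.51786804199219, 17.0759334564209), 89.42668151855469) 93.5
knob 34 [516.11112776 148.05846743 190.35194779] [509.97785735 141.25878678 174.5491031 ] [523.11043481 156.59950228 197.66954077]
tub 205 [418.08713193  79.05158081  51.45154985] [395.57705928  54.67435838  40.53423796] [441.78711109 103.90165147  58.73962441]
beaker 134 [ 407.30818847 -122.85004146   83.52465984] [ 373.23715295 -154.11712519   70.02795452] [441.76139505 -84.89405336  92.69569005]
jar 272 [667.49212069 216.50304358  75.84544529] [641.10387991 189.10363494  61.94781914] [696.96536573 245.36121766  81.68116591]
```

View pics/crop.png

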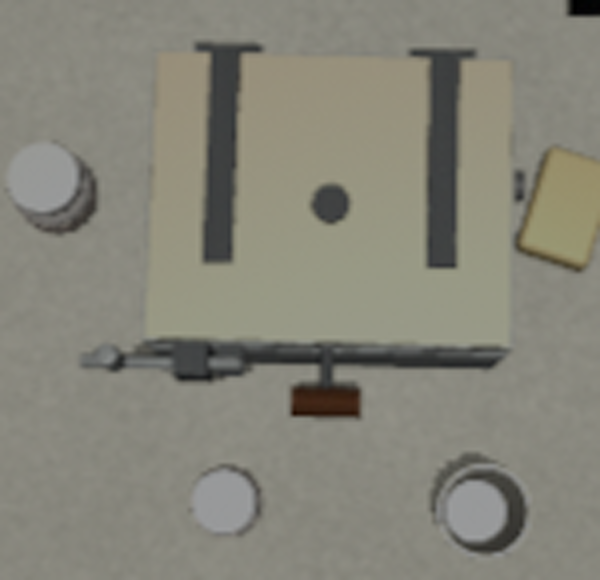

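The crop shows the grip bar at (325,400), the knob post at about (103,357), and the rod and housing at (190,358). Kiln yaw is about -1.4°. I'll take a closer look with the wrist camera.

```bash
python3 - <<'E'
from workcell import bot,sensors,cams
from h import *
a=np.radians(-1.43); X=np.array([np.cos(a),np.sin(a),0]);Y=np.array([-X[1],X[0],0]); R=np.c_[-X,Y,[0,0,-1]]
bot.move_to([500,75,370],R); 
c=cams.calibration("wrist"); p,d=cams.snapshot("wrist"); cv2.imwrite("pics/w1.png",p); np.savez("w1.npz",p=p,d=d,**c); print(c["eye"],c["rotation"][:,2],sensors.state()["time"])
E
```

```text
[434.80155591  76.69497424 561.62914108] [ 0.2377872  -0.00631659 -0.97129673] 2.125
```

View pics/w1.png

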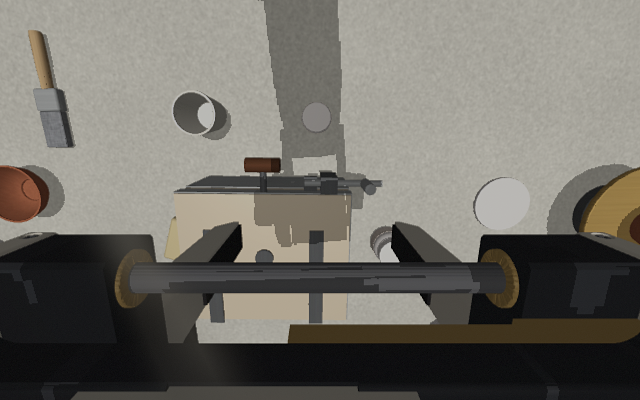

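The wrist view shows the grip bar at (262,165) and the knob top at about (369,186), with both unobstructed. I'll locate them from colour and depth.

```bash
python3 - <<'E'
from h import *
c=np.load("w1.npz"); P=cloud(c)
g=mask(c["p"],(0,90,15),(18,255,200),(235,150,290,180)); print(cv2.countNonZero(g))
x,y,w,h=cv2.boundingRect(g); print(x,y,w,h)
r=cv2.minAreaRect(np.array([ray(c,q[0],150)[:2] for q in max(cv2.findContours(g,0,1)[0],key=cv2.contourArea)],np.float32)); print("grip",r)
Q=P[g>0]; print(np.nanmean(Q,0),np.nanmin(Q,0),np.nanmax(Q,0))
Q=P[175:200,350:390].reshape(-1,3);Q=Q[(Q[:,2]>165)&(Q[:,2]<205)];print("knob",len(Q),Q.mean(0),Q.min(0),Q.max(0))
T=Q[Q[:,2]>186];print(len(T),T.mean(0),T.min(0),T.max(0))
z=P[...,2];m=((z>148)&(z<162)).astype(np.uint8);m[:175]=0;m[232:]=0;m[:,:165]=0;m[:,360:]=0
v,u=np.nonzero(m);
e=[]
for col in range(180,300,3):
    w=np.nonzero(m[:,col])[0]
    if len(w): e.append(ray(c,(col,w[0]),155)[:2])
e=np.array(e); print("front edge slope dx/dy",np.polyfit(e[:,1],e[:,0],1), e[[0,-1]])
E
python3 - <<'E'
import cv2
p=cv2.imread("pics/w1.png");cv2.imwrite("pics/w1c.png",cv2.resize(p[145:225,230:390],None,fx=5,fy=5,interpolation=cv2.INTER_CUBIC))
E
```

```text
482
244 158 36 14
grip ((485.6495056152344, -4.376501083374023), (51.31673812866211, 18.885971069335938), 88.6094970703125)
[485.29131483  -3.65009516 154.73274935] [475.51469441 -28.49576645 148.62080646] [495.30403283  21.44822587 158.7134179 ]
knob 160 [515.07862859 144.7174958  187.21979793] [508.88918265 138.31791881 165.16917637] [523.7798938  154.11978603 193.77965798]
118 [516.09264806 145.57720576 191.6506137 ] [508.88918265 138.31791881 186.01441436] [523.7798938  154.11978603 193.77965798]
front edge slope dx/dy [1.73435814e-02 5.23372269e+02] [[ 520.92818477 -125.48619425]
 [ 526.57849606   45.84362608]]
```

View pics/w1c.png

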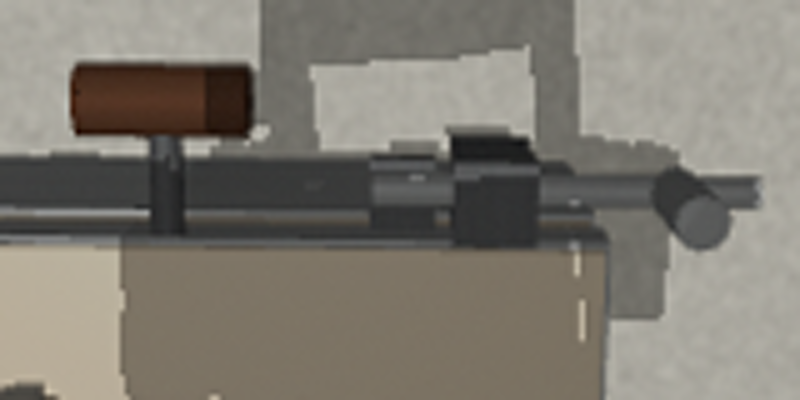

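The grip is at (485.5, -3.8) and the knob at (516, 145.7), so the bolt has about 40 mm left to travel. I'll pinch the knob and pull.

```bash
cat >> h.py <<'E'
a=np.radians(-1.43); X=np.array([np.cos(a),np.sin(a),0]);Y=np.array([-X[1],X[0],0]); R=np.c_[-X,Y,[0,0,-1]]
G=np.array([485.5,-3.8,145.]); K=np.array([516,145.7,192.])
E
python3 - <<'E'
from workcell import bot,move_gripper,sensors
from h import *
def st(t): s=sensors.state(); print(t,s["time"],s["tcp_pos"],s["wrist_force"],s["gripper_width"],s["finger_force"])
bot.move_to([516,145.7,250],R); move_gripper(0.6)
print(bot.move_straight([516,145.7,166],v=80,guard=10)); st("down")
move_gripper(0.0); st("grip")
p=np.array([516,145.7,166.])
print(bot.move_straight(p+55*Y,v=40,guard=15)); st("pull"); bot.wait(.3); st("hold")
E
```

```text
False
down 4.725 [516.30768203 145.77694234 166.4941008 ] [ 0.32639097 -0.29630675 -0.02520919] 0.6007580979095452 0.0
grip 5.725 [516.66786758 145.84180092 166.93332359] [-0.7215149   0.3420477   7.65110909] 0.009529895268699294 3.4863614290952682
False
pull 7.25 [517.28848978 200.61945351 165.85049215] [ 0.46041808 -0.07673018 -0.10919659] 0.0035944891725300373 0.0
hold 7.55 [517.36922099 200.64228738 165.99648564] [-0.65175721 -0.53385551 -0.64202348] 0.008184162035607642 0.0
```

The pinch closed on nothing, so I'll back off upward and look again.

```bash
python3 - <<'E'
from workcell import bot,sensors,cams
from h import *
p=sensors.state()["tcp_pos"]
bot.move_straight([p[0],p[1],300],v=150)
bot.move_to([500,75,370],R)
c=cams.calibration("wrist"); p,d=cams.snapshot("wrist"); np.savez("w2.npz",p=p,d=d,**c)
c=np.load("w2.npz");P=cloud(c)
Q=P[160:215,320:450].reshape(-1,3);T=Q[(Q[:,2]>180)&(Q[:,2]<205)];print(len(T),T.mean(0),T.min(0),T.max(0))
cv2.imwrite("pics/w2c.png",cv2.resize(p[130:240,220:430],None,fx=3.6,fy=3.6,interpolation=cv2.INTER_CUBIC))
E
```

```text
135 [517.1639352  183.71310144 190.71484384] [510.27551122 176.84625848 180.61140327] [526.05884688 192.05008967 194.04201489]
```

View pics/w2c.png

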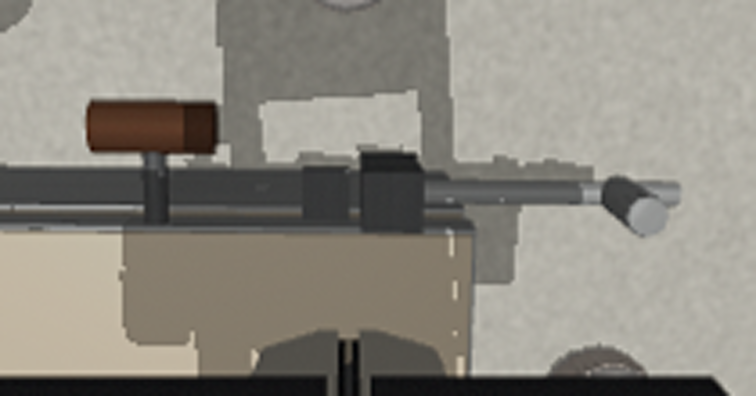

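The bolt did move about 38 mm, and I estimate it at roughly 43 mm, but the fingers slipped off the knob. I'll push it with closed fingers until I feel the stop.

```bash
python3 - <<'E'
from workcell import bot,move_gripper,sensors,cams
from h import *
def st(t): s=sensors.state(); print(t,round(s["time"],2),s["tcp_pos"].round(1),np.round(s["wrist_force"],1),round(s["gripper_width"],3),np.round(s["finger_force"],1))
q=np.array([516.5,145,162.])
bot.move_to(q+[0,0,60],R); print(bot.move_straight(q,v=80,guard=10)); st("down")
for i in range(1,16):
    h=bot.move_straight(q+3*i*Y,v=20,guard=12); st(i)
    if h: break
bot.wait(.3); st("hold")
E
```

```text
False
down 10.88 [516.8 145.  162.5] [-0.3  0.9  0.6] 0.003 0.0
1 11.18 [516.7 148.2 162.3] [-0.8 -0.   0.5] 0.006 0.0
2 11.47 [516.6 151.1 162. ] [-0.3  0.1 -0.1] 0.003 0.0
3 11.78 [516.7 154.1 162. ] [ 0.5  0.8 -0.4] 0.005 0.0
4 12.07 [516.8 157.1 162. ] [-0.7 -0.   0.1] 0.007 0.0
5 12.38 [516.9 160.1 162. ] [ 0.8  0.  -0.7] 0.003 0.0
6 12.68 [517.  163.1 162. ] [-0.1  0.2  0.1] 0.005 0.0
7 12.97 [517.  166.1 162. ] [-0.1  0.1  1. ] 0.002 0.0
8 13.28 [517.2 168.9 162.1] [-0.3 -1.6  1.5] 0.003 1.1
9 13.48 [517.2 169.7 162.1] [-1.  -6.2  6.4] 0.006 4.4
hold 13.78 [517.2 169.6 162.2] [-0.2 -5.6  5.8] 0.003 4.0
```

There is stiff contact at y≈169.7 with only 0.8 mm of give. I'll push slightly harder to confirm it's the stop.

```bash
python3 - <<'E'
from workcell import bot,move_gripper,sensors,cams
from h import *
def st(t): s=sensors.state(); print(t,round(s["time"],2),s["tcp_pos"].round(1),np.round(s["wrist_force"],1),round(s["gripper_width"],3),np.round(s["finger_force"],1))
q=np.array([517.1,169.6,162.])
print(bot.move_straight(q+6*Y,v=15,guard=15)); st("push"); bot.wait(.3); st("hold")
bot.move_straight(q-6*Y,v=60); bot.move_straight(q-6*Y+[0,0,190],v=150)
bot.move_to([500,75,370],R)
c=cams.calibration("wrist"); p,d=cams.snapshot("wrist"); P=cloud(dict(c,d=d))
Q=P[160:215,320:450].reshape(-1,3);T=Q[(Q[:,2]>180)&(Q[:,2]<205)];print(len(T),T.mean(0),T.min(0),T.max(0))
E
```

```text
True
push 14.08 [517.3 170.2 162.6] [-1.4 -7.2  8.6] 0.004 5.3
hold 14.38 [517.4 170.1 162.7] [-1.3 -7.1  7.6] 0.007 4.9
134 [517.08180984 183.64805813 190.71005696] [510.26507664 176.89843657 180.38920725] [524.65931588 191.35162199 194.03135499]
```

The knob stayed put under 7 N, against 2 N of friction. The images put the bolt at about 43 mm, so it is at the stop. Next is the grip.

```bash
python3 - <<'E'
from workcell import bot,move_gripper,sensors,cams
from h import *
def st(t): s=sensors.state(); print(t,round(s["time"],2),s["tcp_pos"].round(1),np.round(s["wrist_force"],1),round(s["gripper_width"],3),np.round(s["finger_force"],1))
q=np.array([485.5,-3.7,145-bot.tcp_to_grasp])
move_gripper(0.8); bot.move_to(q+[0,0,80],R); print(bot.move_straight(q,v=80,guard=10)); st("down")
move_gripper(0.0); st("grip"); bot.wait(.2); st("hold")
E
```

```text
False
down 19.73 [485.8  -3.7 126.7] [ 0.  -0.   0.2] 0.798 0.0
grip 20.27 [485.6  -3.4 126.3] [-0.3  4.6  1.5] 0.53 30.0
hold 20.47 [485.6  -3.4 126.3] [-0.4  5.8  2.8] 0.527 30.0
```

The grip is held at 49 mm with 30 N. I'll lift along the hinge arc, stepping gently.

```bash
cat > lift.py <<'E'
from workcell import bot,sensors
from h import *
def st(t): s=sensors.state(); print(t,round(s["time"],2),s["tcp_pos"].round(1),np.round(s["wrist_force"],1),round(s["gripper_width"],3),np.round(s["finger_force"],1))
q=np.array([485.5,-3.7,145-bot.tcp_to_grasp])
def at(deg):
    t=np.radians(deg); c,s=np.cos(t),np.sin(t)
    return q+X*(262-262*c+20*s)+np.array([0,0,262*s+20*c-20])
E
python3 - <<'E'
from lift import *
for d in (2,5,10):
    h=bot.move_straight(at(d),v=40,guard=25); st(d)
    if h: print("guard"); break
else:
    for d in range(15,46,5):
        h=bot.move_straight(at(d),v=60,guard=25); st(d)
        if h: print("guard");break
bot.wait(.4); st("end")
E
```

```text
2 20.85 [486.6  -3.4 135.1] [ 3.6  5.6 -4.5] 0.528 30.0
5 21.34 [488.9  -3.5 148.7] [ 6.8  3.9 -5.5] 0.528 30.0
10 22.07 [493.7  -3.7 171.1] [ 7.8  5.3 -7.2] 0.53 30.0
15 22.6 [500.3  -3.9 192.9] [ 7.2  3.  -7.6] 0.529 30.0
20 23.13 [508.8  -4.2 214. ] [ 8.1  4.  -8.3] 0.526 30.0
25 23.67 [519.   -4.6 234.3] [ 6.9  2.6 -8.4] 0.525 30.0
30 24.2 [530.9  -5.  253.5] [ 5.5  0.8 -9. ] 0.522 30.0
35 24.73 [544.7  -5.4 271.9] [ 5.6  0.9 -9.7] 0.522 30.0
40 25.27 [560.2  -6.  289.4] [  5.6   0.4 -11.5] 0.52 30.0
45 25.8 [577.1  -6.5 305.2] [  6.7  -1.4 -11.8] 0.519 30.0
end 26.2 [577.   -6.5 305.1] [  6.1  -1.9 -12.1] 0.524 30.0
```

The forces fit a carried lid. I'll check the lid angle, the bolt and the loose things in the images.

```bash
python3 - <<'E'
from lift import *
from workcell import cams
for n in("top","scene"):
    c=cams.calibration(n); p,d=cams.snapshot(n); P=cloud(dict(c,d=d)); P0=cloud(np.load(n+"0.npz"))
    cv2.imwrite(f"pics/{n}1.png",p)
    Q=P.reshape(-1,3)-(at(0)+[0,0,bot.tcp_to_grasp])
    x,y,z=Q@X,Q@Y,Q[:,2]
    k=(abs(y)<125)&(x>130)&(x<250)&(z>20)&(z<240)
    for _ in range(3):
        A=np.c_[x[k],y[k],np.ones(k.sum())]; f=np.linalg.lstsq(A,z[k],rcond=None)[0]
        r=abs(np.c_[x,y,np.ones(len(x))]@f-z); k&=r<8
    print(n,k.sum(),"lid deg",-np.degrees(np.arctan(f[0])))
st("now")
a=cv2.imread("pics/scene1.png");cv2.imwrite("pics/s1c.png",cv2.resize(a[100:340,140:460],None,fx=2.4,fy=2.4))
E
```

```text
top 208 lid deg 44.21043171876633
scene 4646 lid deg 43.87273814207034
now 26.3 [576.9  -6.5 305.1] [  6.1  -2.2 -12.8] 0.52 30.0
```

View pics/s1c.png

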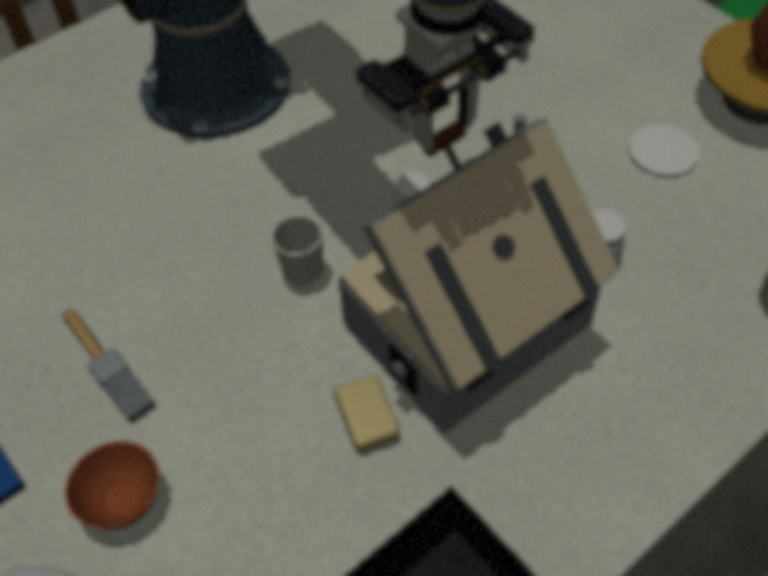

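View pics/top1.png

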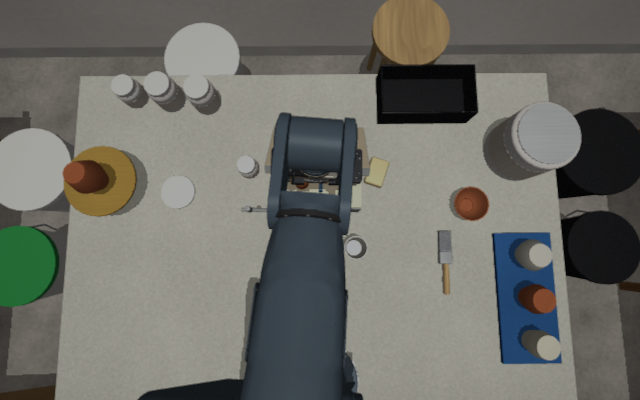

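The lid is held by its grip at about 44°, with the grip bar between the fingers in the scene crop at (445,135). In the top view the bolt is drawn, with the knob at (248,208). The loose things visible there have not moved, and nothing came near the tub, which the arm hides. Handing in.

```bash
python3 - <<'E'
from workcell import order
print(order.finish_job())
E
```

```text
the job is handed in; nothing more can be done
None
```

I handed the job in with the bolt drawn to its stop (about 43 mm by camera; it didn't move under a 7 N push), the lid held by its grip at about 44°, and no sign of any loose thing having moved (the arm hid the stain tub in the last picture).

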